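Steer a board carriage by its sprung bow

TASK

Take the blue-handled push roller from its cup and, with its wheel alone, press the carriage's curved orange bow about half way in and keep it so all the way, rolling along the curve so that its slope drives and brakes the free-running carriage from where it stands to the green flag. Hold the carriage still there, needle at the flag and bow still half pressed, for at least three seconds, then ease back so that the bow springs out and the carriage stays. Work gently, never bottom the bow or run the carriage against its stops, leave everything else alone, and finish while holding the roller upright in the gripper, clear of everything.

Things in the scene. Friction and masses are not known exactly. Their poses are not given: they have to be found in the camera images.
- station: Grey base plate 190 x 700 x 10 mm with a steel rail, fixed; place and yaw vary. Origin on the table; rail along its y axis; plate x -10 to +180 mm; its -x side faces the robot. The carriage slides along station y, 30 to 87 mm above the table, x -15 to +139 mm, 115 mm to either side of its middle. In front of x = -15 mm there is only the bow.
- carriage (a joint): Position (m) of the aluminium board carriage along station +y: 0 at mid-rail, end stops at -0.20 and +0.20 (keep off them). Ball bearings: moving mass nominally 3.6 kg with the bow (varies by a quarter), dry friction about 0.08 N, damping 0.5 N s/m, no spring: it coasts on when pushed sideways.
- bow (a joint): How far (m) the orange bow is pressed in, towards station +x, relative to the carriage: 0 out, 0.060 bottomed. Force = 1 N + 100 N/m x value: 2.5 N at 0.015, 4 N at 0.030, 5.5 N at 0.045 (the wanted band is 0.015 to 0.045). Damping 7 N s/m.
- bow_crest (a point): Foremost point of the bow, 70 mm above the table, at station x = -130 mm + bow value, y = carriage value. The bow is a convex arc of radius 220 mm seen from above, bulging to station -x, reaching 110 mm to either side of the crest (ends 29 mm further back). Upright face 24 mm high, 58 to 82 mm above the table.
- needle (a point): Tip of the white needle at the back middle of the carriage, at station x = +139 mm, y = carriage value, 48 mm above the table.
- green_flag: Green flag fixed on the back of the base plate, at station x = 160 mm, 75 mm high above its foot; origin under its foot's centre, axes parallel to the station's. It may be on the left or the right. The carriage is to stop with the needle level with it along station y, within 15 mm.
- red_flag: Red flag of the same shape on the other side; not the destination.
- push_roller: Loose tool, 0.18 kg, 144 mm tall, upright in its cup. Origin: centre of underside, z up the tool. White free-turning ball-shaped wheel, 56 mm diameter, 0 to 56 mm high; blue handle 24 x 24 mm square (faces along tool x and y), 64 to 144 mm high. Best gripped from above at 100 mm height, fingers closing along the pressing direction (station x) so it cannot tilt.
- wheel_mid (a point): Centre of the ball-shaped wheel (radius 28 mm), on the tool's axis, 28 mm above the tool's origin. It turns freely about the tool's z axis; rolling on the bow it has some rolling drag, up to about 0.2 N. Carry it at the height of the bow's middle, 70 mm above the table.
- cup: Grey round cup fixed on the table, 86 mm outside diameter, 24 mm tall, 74 mm inside diameter, floor 6 mm thick on which the push roller stands. Origin at the centre of its underside. Left or right of the robot.
- solder_reel: Loose red solder reel lying flat, 62 mm diameter, 36 mm high, bystander; lies to the right when the cup is to the left, and the reverse. Origin at the centre of its underside.
- side_cutters: Loose side cutters with lilac handles, about 150 x 60 x 13 mm, lying flat, bystander.
- plug_a: Loose white plug housing 24 x 32 x 14 mm, bystander.
- plug_b: Loose white plug housing 24 x 32 x 14 mm, bystander.
- flux_jar: Loose small amber jar, 52 mm diameter, 55 mm high, bystander.
- bow_centre (a point): Centre of the bow's arc, 220 mm behind the crest (+x); moves with it. The free wheel pushes only square to the arc, so sideways force = force x offset / 248 mm, offset being wheel axis from crest along y. Offset to -y drives the carriage to +y, and the reverse. It runs away from an off-crest wheel (time constant 0.45 s) unless the wheel crosses over to brake it.

How it is judged:
By the outcome, as a careful person would: the job done as asked, in the order asked, and still so for the second after the job is handed in, while the arm keeps its last pose, push and grip.
It also fails if it takes over 61 s, if anything falls off the work surface, if the arm or the gripper's body presses on something with over 40 N, if the wrist force passes 120 N, or if a joint passes its speed limit or range.

ROBOT

A 6-joint arm with a two-finger parallel gripper is mounted at the origin on the work surface. World frame = base frame: x ahead of the robot, y to its left, z up, the work surface at z = 0. Lengths are in m, angles in rad, forces in N, time in s.
With the tool pointing down it reaches from about 0.3 to 0.775 m from the base axis. Payload 14.6 kg.
Tool frame: the origin (TCP) lies on the centre line of the jaws, within the pads' length; the fingertips stand 25 mm ahead of it and the grasp point (between the pads) lies 6 mm ahead of it; z points along the fingers, y is the line along which they close (so a half turn about z gives the same grasp; the last joint's range is limited). The gripper opens to 94 mm and grips with 3 to 60 N. Pads are 16 mm wide; open, the fingers measure 119 mm over their backs; the gripper's body (75 mm by 177 mm) begins 78 mm behind the grasp point.
Start: joints at [1.138, 0.3, 1.521, -0, 1.321, -0.067], TCP at [0.197, 0.514, 0.23] pointing down, gripper open.
Joint ranges: [-3.03, 3.03], [-0.79, 2.21], [0.23, 2.52], [-1.04, 4.18], [0, 3.07], [-2.55, 2.55]. Speed limits (rad/s): [2.22, 2.22, 2.57, 3.14, 3.14, 3.14].

INTERFACE

Orientations are given as a 3x3 rotation matrix whose columns are the frame's x, y, z axes.
In Python, from station import get_obs, read_camera, sign_off, regions_of, mark_of gives the robot as it stands. The module is installed in compiled form; this text tells all that it offers.
- The arm moves only by the tool carry_out, never from a script. Its argument "series" is a list of rows, each a list of 6 numbers: the shift along the world's x, y, z in mm, then the turn, a rotation vector about the world's x, y, z in degrees. A call has 1 to 20 rows; each row shifts and turns the commanded pose from where the row before left it; what a row does not reach is not made up. A row lasts 1/12 s, in which the tool goes at most 41.7 mm and 7.16 degrees, less where a joint would pass 70% of its speed; a pose out of reach is approached as far as the arm can. A call with a gripper value outside its range is refused whole. "gripper" is the opening, from 0 (shut) to 1 (fully open), set as the call begins (left out, the last holds). The fingers move at their own pace and stop on an object; "force" is the grip in N (left out, the last holds). Time passes only in rows, so rows that do not move let the fingers close. It gives the time, the measured TCP pose, the force, the opening and the grip force at its end, in the units of the state.
- get_obs(): the state, without advancing time (a new reading comes with each control period).
- read_camera(name): name is "scene" or "side" or "wrist"; returns a dict with "image" (480x640x3 uint8, blue, green, red), "mtx" (3x3 intrinsics, pixels), "k1" (the pictures are not rectified: a ray, as slopes to the right and down, at radius r is drawn at 1 + k1 r^2 times it, then the intrinsics apply), "rvec" (rotation vector, rad) and "tvec" (3), from world to camera coordinates, as OpenCV has them; the wrist camera has in their place "tool_from_camera" (4x4, takes a point from camera to tool coordinates, whose origin is the TCP and whose axes are the flange's). Camera axes: x right, y down, z forward; pixel columns grow to the right and rows downward; lengths in m; the calibration is good to about 2 mm. A picture is of the moment at which its call begins: read the wrist's pose just before it. There is no depth.
- sign_off(): hands the job in; it is judged then, once.
Trained networks look in the newest picture that a camera, given by its name, has taken for a name from the list of things; names that differ only in an ending like _2 or _b are one class to them, and where a whole thing is asked for, a point or a joint stands for the part that bears it (a point fixed in the world has none). Each returns a list of dicts, best first, with "p" (0 to 1); they miss things now and then, are a little off and sometimes report something else, mostly with a low value. They report only what shows in the picture. A call takes as long as a camera call.
- regions_of(camera, target): "mask" (480x640 bool, what is visible of it) and "bbox" ([left, top, right, bottom] in pixels, round what is visible of it).
- mark_of(camera, target): "centre" ([column, row] in pixels: a listed point, or the origin of a listed thing).
The state is a dict: "time": time; "qpos": joint angles; "dq": joint speeds; "joint_torque": joint torques, N m; "position": TCP position; "orientation": TCP orientation; "force": force on the tool from outside, world axes, zero at the start; "torque": the same for the moment, N m; "finger_gap": opening from 0.0 (shut) to 1.0 (fully open); "grasp_force": force on a finger pad.
Only numpy, scipy, OpenCV 4.12 (cv2) and the standard library are available. Lean on these libraries where they do the work, as an engineer would, in place of code of your own. Each camera call takes 0.05 s, during which the arm holds its last target. There are 200 camera calls.

## Working session

There is one attempt and no reset: what is moved stays moved. The work goes in short steps, Python scripts to look and compute and a tool call to move; the robot and the scene stay as the last step left them, time stands still between calls to the robot, and variables do not carry over. Pictures are saved under pics/ and viewed, at most 10 in all, crops included, and the job is handed in when it is done.

Besides the shell and the picture viewer there is one more tool, called after "Emit:" in YAML: its name, and indented under it one key for each argument. carry_out: Moves the arm, as the interface text tells. Its arguments: {"type":"object","properties":{"series":{"type":"array"},"gripper":{"type":"number"},"force":{"type":"number"}},"required":["series"]}

```bash
mkdir -p pics
cat > h.py <<'E'
import numpy as np, cv2
from station import *
def cam(n):
    o=get_obs(); c=read_camera(n)
    if 'rvec' in c:
        R=cv2.Rodrigues(np.array(c['rvec'],float))[0]; t=np.array(c['tvec'],float).ravel()
        c['Rwc']=R.T; c['o']=-R.T@t
    else:
        T=np.array(c['tool_from_camera']); Rt=np.array(o['orientation'])
        c['Rwc']=Rt@T[:3,:3]; c['o']=Rt@T[:3,3]+np.array(o['position'])
    return c
def ray(c,uv):
    x=np.array([(uv[0]-c['mtx'][0][2])/c['mtx'][0][0],(uv[1]-c['mtx'][1][2])/c['mtx'][1][1]])
    p=x.copy()
    for _ in range(20): p=x/(1+c['k1']*(p@p))
    return c['Rwc']@np.array([p[0],p[1],1.])
def at_z(c,uv,z):
    d=ray(c,uv); return c['o']+d*(z-c['o'][2])/d[2]
def proj(c,P):
    q=c['Rwc'].T@(np.array(P)-c['o']); p=q[:2]/q[2]; p=p*(1+c['k1']*(p@p))
    return np.array([c['mtx'][0][0]*p[0]+c['mtx'][0][2],c['mtx'][1][1]*p[1]+c['mtx'][1][2]])
E
python3 - <<'E'
from h import *
H=dict(station=0,bow_crest=.07,needle=.048,green_flag=.01,red_flag=.01,push_roller=.006,wheel_mid=.034,cup=0,solder_reel=0,side_cutters=0,plug_a=0,flux_jar=0,bow_centre=.07)
for n in ['scene','side']:
    c=cam(n); cv2.imwrite(f'pics/{n}0.png',c['image']); print(n,c['o'].round(3))
    for k,z in H.items():
        for m in mark_of(n,k)[:2]: print(k,round(m['p'],2),np.round(m['centre'],1),at_z(c,m['centre'],z).round(4))
print(get_obs())
E
```

```text
scene [1.07  0.52  0.735]
station 0.79 [305.8 267.6] [ 0.6293 -0.0304  0.    ]
bow_crest 0.75 [420.9 274.7] [0.5075 0.1963 0.07  ]
bow_crest 0.65 [353.9 223. ] [ 0.4944 -0.013   0.07  ]
needle 0.94 [258.2 287.1] [ 0.7681 -0.0175  0.048 ]
green_flag 0.72 [290.2 340.6] [0.786  0.1077 0.01  ]
red_flag 0.66 [215.8 270.6] [ 0.7948 -0.1523  0.01  ]
push_roller 0.98 [294.7 173.8] [ 0.4106 -0.3395  0.006 ]
wheel_mid 0.64 [297.3 166.3] [ 0.4059 -0.3315  0.034 ]
cup 0.63 [296.8 175.7] [ 0.4069 -0.3346  0.    ]
solder_reel 0.65 [489.8 298.5] [0.3915 0.309  0.    ]
side_cutters 0.76 [385.5 238.4] [0.4169 0.0252 0.    ]
plug_a 0.68 [329.4 202.9] [ 0.4238 -0.1737  0.    ]
plug_a 0.59 [423.  272.5] [0.4392 0.1612 0.    ]
flux_jar 0.55 [258.5 177. ] [ 0.4951 -0.4053  0.    ]
side [-0.013 -0.905  0.773]
station 0.66 [325.3 252. ] [ 0.6294 -0.0303  0.    ]
bow_crest 0.6 [285.1 241.8] [ 0.5127 -0.0091  0.07  ]
bow_crest 0.33 [326.9 251.5] [ 0.5759 -0.1102  0.07  ]
needle 0.64 [361.3 218. ] [ 0.7775 -0.008   0.048 ]
green_flag 0.52 [291.1 311.8] [ 0.4117 -0.1905  0.01  ]
green_flag 0.46 [338.9 216. ] [0
[... 889 characters left out ...]
00, -6.65754605e-02]), 'dq': array([-3.01928501e-04,  5.25636785e-05,  9.34947026e-04, -1.11656950e-03,
       -1.24363352e-03, -1.48519470e-04]), 'joint_torque': array([ 2.61976384e-03, -5.31658959e+01, -3.52924776e+01,  7.10291695e-02,
        2.12521950e-02, -4.91261483e-05]), 'position': array([0.19674205, 0.51359987, 0.23045486]), 'orientation': array([[-9.33827718e-01,  3.57723066e-01,  2.18900676e-05],
       [ 3.57723066e-01,  9.33827719e-01, -6.43603856e-08],
       [-2.04645751e-05,  7.77048057e-06, -1.00000000e+00]]), 'force': array([-0.10919399,  0.29048905,  0.11268659]), 'torque': array([0.06636415, 0.00973473, 0.03758854]), 'grasp_force': 0.0, 'finger_gap': 1.0015754479730377}
```

View pics/scene0.png

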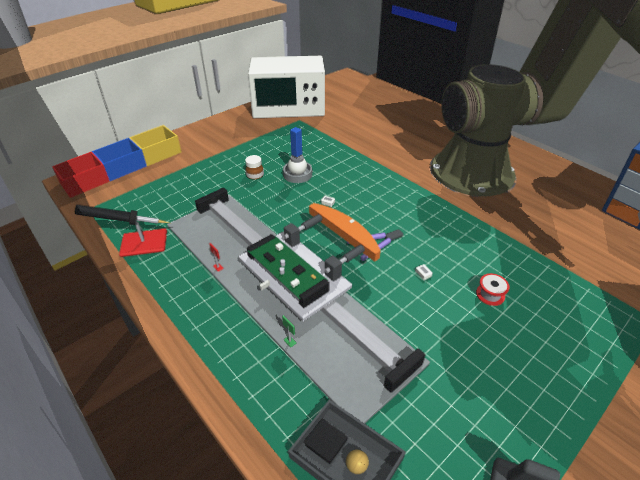

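View pics/side0.png

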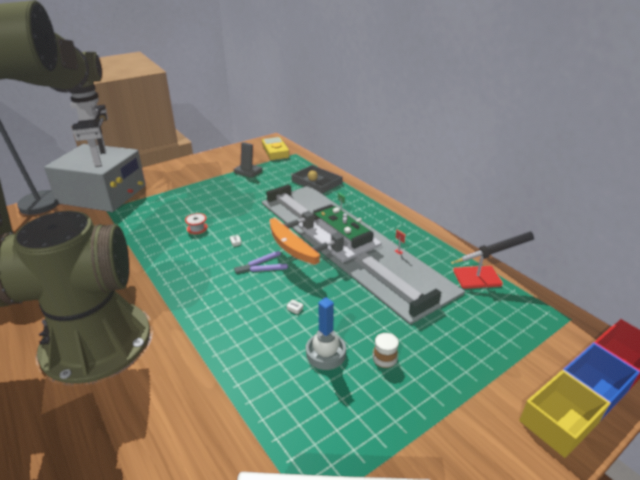

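Emit:
carry_out:
  series:
    - [18,-31,3,0,0,-6.7]
    - [18,-31,3,0,0,-6.7]
    - [18,-31,3,0,0,-6.7]
    - [18,-31,3,0,0,-6.7]
    - [18,-31,3,0,0,-6.7]
    - [18,-31,3,0,0,-6.7]
    - [18,-31,3,0,0,-6.7]
    - [18,-31,3,0,0,-6.7]
    - [18,-31,3,0,0,-6.7]
    - [18,-31,3,0,0,-6.7]
    - [2,-37,0,0,0,0]
    - [2,-37,0,0,0,0]
    - [2,-37,0,0,0,0]
    - [2,-37,0,0,0,0]
    - [2,-37,0,0,0,0]
    - [2,-37,0,0,0,0]
    - [2,-37,0,0,0,0]
    - [2,-37,0,0,0,0]
    - [2,-37,0,0,0,0]
    - [2,-37,0,0,0,0]

```text
time: 3.07
position: [0.3964, -0.1684, 0.2607]
orientation: [[-0.035, 0.999, 0.001], [0.999, 0.035, -0.0], [-0.0, 0.001, -1.0]]
force: [0.7, 0.4, -0.4]
finger_gap: 0.999
grasp_force: 0.0
```

```bash
cat >> h.py <<'E'
from scipy.optimize import minimize
def fit_station(cs,x0):
    dts=[]
    for c in cs:
        e=cv2.Canny(cv2.cvtColor(c['image'],cv2.COLOR_BGR2GRAY),40,120)
        dts.append(np.minimum(cv2.distanceTransform(255-e,cv2.DIST_L2,5),8))
    s=np.linspace(0,1,60)[:,None]
    K=np.array([[-.01,-.35],[.18,-.35],[.18,.35],[-.01,.35],[-.01,-.35]])
    loc=np.vstack([a+(b-a)*s for a,b in zip(K[:-1],K[1:])])
    def f(p):
        C,S=np.cos(p[2]),np.sin(p[2]); tot=0
        for c,d in zip(cs,dts):
            for l in loc:
                u=proj(c,[p[0]+C*l[0]-S*l[1],p[1]+S*l[0]+C*l[1],.01])
                if 0<=u[0]<639 and 0<=u[1]<479: tot+=min(cv2.getRectSubPix(d.astype(np.float32),(1,1),(float(u[0]),float(u[1])))[0,0],6)
        return tot/len(loc)/len(cs)
    r=minimize(f,x0,method='Nelder-Mead',options=dict(initial_simplex=np.array(x0)+np.array([[0,0,0],[.008,0,0],[0,.008,0],[0,0,.02]]),xatol=1e-4,fatol=1e-3))
    return r.x,r.fun
E
python3 - <<'E'
from h import *
import pickle
o=get_obs(); print(o['time'],o['position'],o['orientation'][:,1],o['qpos'])
c=cam('scene'); cs=cam('side'); pickle.dump((c,cs),open('c0.pkl','wb'))
w=cam('wrist'); cv2.imwrite('pics/w0.png',w['image'])
for k,z in dict(push_roller=.006,wheel_mid=.034,cup=0).items():
    for m in mark_of('wrist',k)[:1]: print(k,round(m['p'],2),np.round(m['centre'],1),at_z(w,m['centre'],z).round(4))
for x in [[c],[c,cs]]:
    for y in (.0,.034,.06): print(fit_station(x,[.629,-.030,y]))
E
```

```text
3.0667 [ 0.39636212 -0.16837264  0.26070383] [9.99375109e-01 3.53411401e-02 6.28625130e-04] [-4.86801608e-01  3.77265743e-03  1.79049989e+00  2.24449953e-05
  1.34660743e+00 -5.22154993e-01]
push_roller 0.58 [321.9 344.7] [ 0.405 -0.335  0.006]
wheel_mid 0.71 [323.6 358.3] [ 0.4067 -0.3357  0.034 ]
cup 0.77 [324.  343.8] [ 0.4076 -0.3372  0.    ]
(array([ 0.62555736, -0.02828697, -0.01052768]), np.float64(0.629111647605896))
(array([ 0.62556403, -0.02826341, -0.01053855]), np.float64(0.6291126608848572))
(array([ 0.62558379, -0.02824061, -0.01060521]), np.float64(0.6291723251342773))
(array([ 0.62647729, -0.0284977 , -0.01056116]), np.float64(0.8798930048942566))
(array([ 0.64278578, -0.03755789,  0.0551387 ]), np.float64(1.2700073719024658))
(array([ 0.64330076, -0.03775406,  0.05684247]), np.float64(1.270404577255249))
```

View pics/w0.png

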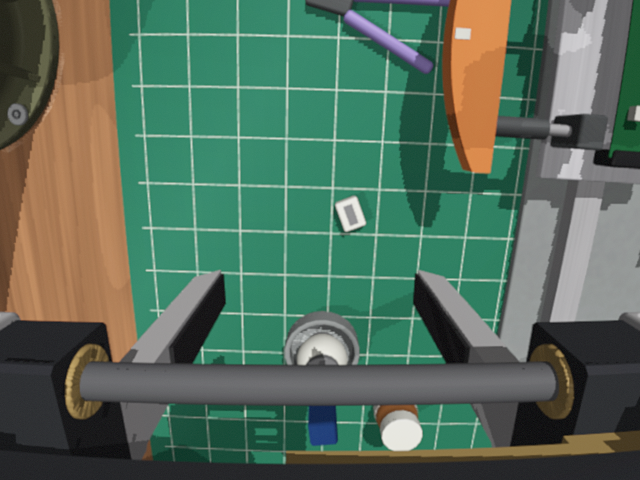

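Run:
```python
from h import *
import pickle
c,cs=pickle.load(open('c0.pkl','rb'))
p=[.6262,-.0284,-.0105]; C,S=np.cos(p[2]),np.sin(p[2])
W=lambda x,y,z:[p[0]+C*x-S*y,p[1]+S*x+C*y,z]
for n,k in (('s',c),('d',cs)):
    im=k['image'].copy()
    K=[W(*q,.01) for q in [(-.01,-.35),(.18,-.35),(.18,.35),(-.01,.35)]]
    cv2.polylines(im,[np.int32([proj(k,q)*16 for q in K])],True,(0,255,255),1,cv2.LINE_AA,4)
    cv2.imwrite('pics/ov_%s.png'%n,cv2.resize(im[150:430,130:450] if n=='s' else im[150:350,220:480],None,fx=1.25*(1 if n=='s' else 1),fy=1.25))
a,b=[cv2.imread(f'pics/ov_{q}.png') for q in 'sd']
h=max(a.shape[0],b.shape[0]); f=lambda x:cv2.copyMakeBorder(x,0,h-x.shape[0],0,0,cv2.BORDER_CONSTANT)
cv2.imwrite('pics/ov.png',np.hstack([f(a),f(b)])); print(np.hstack([f(a),f(b)]).shape)
```

```text
(350, 725, 3)
```

View pics/ov.png

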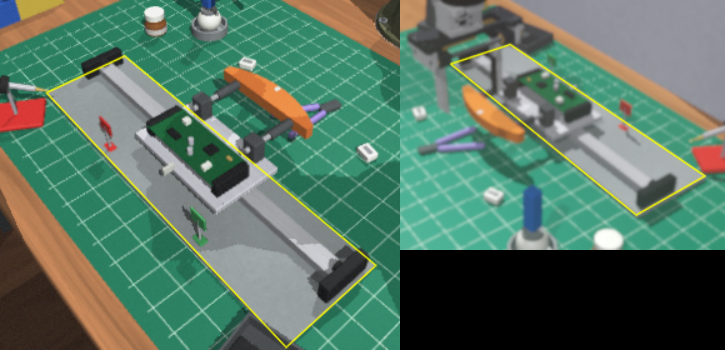

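Emit:
carry_out:
  series:
    - [1.8,-34,0,0,0,-0.5]
    - [1.8,-34,0,0,0,-0.5]
    - [1.8,-34,0,0,0,-0.5]
    - [1.8,-34,0,0,0,-0.5]
    - [1.8,-33.6,0,0,0,-0.6]
    - [0,0,-30,0,0,0]
    - [0,0,-30,0,0,0]
    - [0,0,-30,0,0,0]
    - [0,0,-30,0,0,0]
    - [0,0,-18,0,0,0]
    - [0,0,-10,0,0,0]
    - [0,0,0,0,0,0]

```text
time: 4.37
position: [0.4058, -0.3346, 0.111]
orientation: [[0.008, 1.0, -0.002], [1.0, -0.008, 0.002], [0.002, -0.002, -1.0]]
force: [1.1, -0.2, -0.2]
finger_gap: 1.002
grasp_force: 0.0
```

Emit:
carry_out:
  series:
    - [0,0,0,0,0,0]
    - [0,0,0,0,0,0]
    - [0,0,0,0,0,0]
    - [0,0,0,0,0,0]
    - [0,0,0,0,0,0]
    - [0,0,0,0,0,0]
    - [0,0,0,0,0,0]
    - [0,0,0,0,0,0]
  gripper: 0.1
  force: 30

```text
time: 5.03
position: [0.4057, -0.336, 0.1125]
orientation: [[0.01, 1.0, 0.0], [1.0, -0.01, -0.0], [-0.0, 0.0, -1.0]]
force: [0.5, -0.2, 0.3]
finger_gap: 0.469
grasp_force: 0.0
```

Run:
```python
from h import *
o=get_obs(); print(o['time'],o['position'],o['orientation'][:,1],o['force'],o['finger_gap'],o['grasp_force'])
c=cam('side'); d=cam('scene')
for n,k in (('side',c),('scene',d)):
    for q,z in (('push_roller',.006),('wheel_mid',.034)):
        for m in mark_of(n,q)[:1]: print(n,q,round(m['p'],2),at_z(k,m['centre'],z).round(4))
cv2.imwrite('pics/g.png',np.hstack([cv2.resize(c['image'][270:390,260:420],None,fx=2.4,fy=2.4),cv2.resize(d['image'][90:210,220:380],None,fx=2.4,fy=2.4)]))
```

```text
5.0333 [ 0.40573184 -0.33603412  0.11253106] [ 9.99952162e-01 -9.78110408e-03  6.79847428e-05] [ 0.48942455 -0.18391852  0.25071866] 0.46910957796911357 0.0
side push_roller 0.94 [ 0.4052 -0.3382  0.006 ]
side wheel_mid 0.56 [ 0.3999 -0.3475  0.034 ]
scene push_roller 0.75 [0.3944 0.3044 0.006 ]
scene wheel_mid 0.93 [ 0.3911 -0.3367  0.034 ]
```

View pics/g.png

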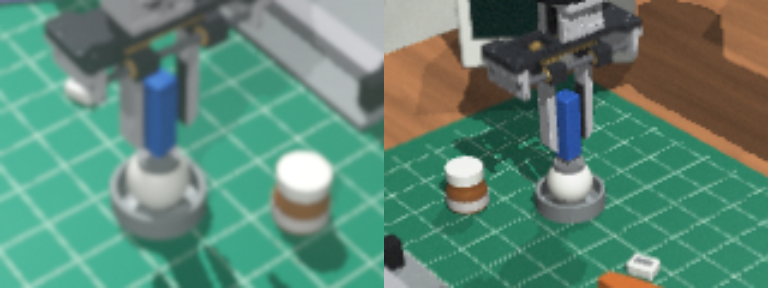

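Emit:
carry_out:
  series:
    - [0,0,0,0,0,0]
    - [0,0,0,0,0,0]
    - [0,0,0,0,0,0]
    - [0,0,0,0,0,0]
    - [0,0,0,0,0,0]
    - [0,0,0,0,0,0]

```text
time: 5.83
position: [0.4057, -0.336, 0.1124]
orientation: [[0.01, 1.0, 0.0], [1.0, -0.01, 0.0], [0.0, 0.0, -1.0]]
force: [-0.3, -0.6, 0.3]
finger_gap: 0.251
grasp_force: 30.0
```

```bash
cat >> h.py <<'E'
P0=[.6262,-.0284,-.0105]; _C,_S=np.cos(P0[2]),np.sin(P0[2])
def S2W(x,y,z): return np.array([P0[0]+_C*x-_S*y,P0[1]+_S*x+_C*y,z])
def W2S(p): d=np.array(p[:2])-P0[:2]; return np.array([_C*d[0]+_S*d[1],-_S*d[0]+_C*d[1]])
MM=.0005
def ortho(c,x0,x1,y0,y1,z):  # rows: y, cols: x, MM per px
    ys=np.arange(y0,y1,MM); xs=np.arange(x0,x1,MM); X,Y=np.meshgrid(xs,ys)
    w=np.stack([P0[0]+_C*X-_S*Y,P0[1]+_S*X+_C*Y,0*X+z],-1)-c['o']
    q=w@c['Rwc']; p=q[...,:2]/q[...,2:]; p=p*(1+c['k1']*(p**2).sum(-1,keepdims=True))
    K=np.array(c['mtx'])
    return cv2.remap(c['image'],(K[0,0]*p[...,0]+K[0,2]).astype(np.float32),(K[1,1]*p[...,1]+K[1,2]).astype(np.float32),cv2.INTER_CUBIC)
BOX=(.02,.125)
def shift(c,ref,y0,zz=.085):
    # carriage displacement from the reference picture; template y0-.1..y0+.1
    t=ortho(ref,*BOX,y0-.09,y0+.09,zz); lo=y0-.13; big=ortho(c,*BOX,lo,y0+.30,zz)
    r=cv2.matchTemplate(big,t,cv2.TM_CCOEFF_NORMED).ravel(); i=int(r.argmax())
    d=0
    if 0<i<len(r)-1: d=.5*(r[i-1]-r[i+1])/(r[i-1]-2*r[i]+r[i+1])
    return (i+d)*MM+lo-(y0-.09), r[i]
E
python3 - <<'E'
from h import *
import pickle
c,cs=pickle.load(open('c0.pkl','rb'))
d=cam('scene')
for k,z in (('needle',.048),('bow_crest',.07),('green_flag',.01),('red_flag',.01)):
    for m in mark_of('scene',k)[:1]: print(k,round(m['p'],2),np.round(m['centre'],1),W2S(at_z(d,m['centre'],z)).round(4))
    for e in regions_of('scene',k)[:1]: print(e['bbox'],e['p'])
print(shift(c,c,.01),shift(d,c,.01))
a=ortho(c,-.16,.18,-.22,.28,.048); b=ortho(c,-.16,.18,-.22,.28,.07)
for im in (a,b):
    for y in np.arange(-.2,.28,.02): cv2.line(im,(0,int((y+.22)/MM)),(8 if abs(y)>1e-6 else 30,int((y+.22)/MM)),(0,0,255),2)
    for x in (-.13,.139,.16): cv2.line(im,(int((x+.16)/MM),0),(int((x+.16)/MM),15),(0,0,255),2)
im=np.hstack([a,b]); im=cv2.resize(cv2.rotate(im,cv2.ROTATE_90_COUNTERCLOCKWISE),None,fx=.44,fy=.44,interpolation=cv2.INTER_AREA); print(im.shape); cv2.imwrite('pics/or.png',im)
E
```

```text
needle 0.84 [258.3 287.8] [0.1427 0.0141]
[247.3, 153.8, 262.7, 182.4] 0.68
bow_crest 0.97 [354.4 224.1] [-0.13    0.0176]
[285.2, 203.0, 379.1, 271.1] 0.97
green_flag 0.64 [287.9 342.8] [0.1649 0.1388]
[281.8, 312.0, 296.1, 345.6] 0.6
red_flag 0.65 [215.6 271.6] [ 0.1719 -0.1197]
[210.0, 247.9, 221.2, 270.5] 0.61
(np.float32(-6.556511e-07), np.float32(1.0)) (np.float32(-0.0002464056), np.float32(0.97381365))
(598, 440, 3)
```

View pics/or.png

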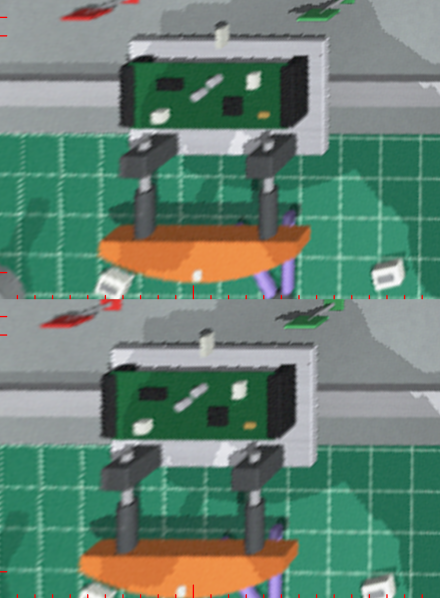

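Run:
```python
from h import *
import pickle
c,cs=pickle.load(open('c0.pkl','rb'))
out=[]
for k,(u0,v0) in ((c,(260,300)),(cs,(315,185))):
    im=cv2.resize(k['image'][v0:v0+60,u0:u0+60],None,fx=6.5,fy=6.5,interpolation=cv2.INTER_CUBIC)
    for y,col in ((.12,(0,0,255)),(.13,(0,255,255)),(.14,(255,0,0))):
        q=[(proj(k,S2W(.16,y,z))-(u0,v0)+.5)*6.5 for z in (.01,.085)]
        cv2.line(im,*[tuple(int(t) for t in p) for p in q],col,1,cv2.LINE_AA)
    out.append(im)
cv2.imwrite('pics/fl.png',np.hstack(out)); print(np.hstack(out).shape)
```

```text
(390, 780, 3)
```

View pics/fl.png

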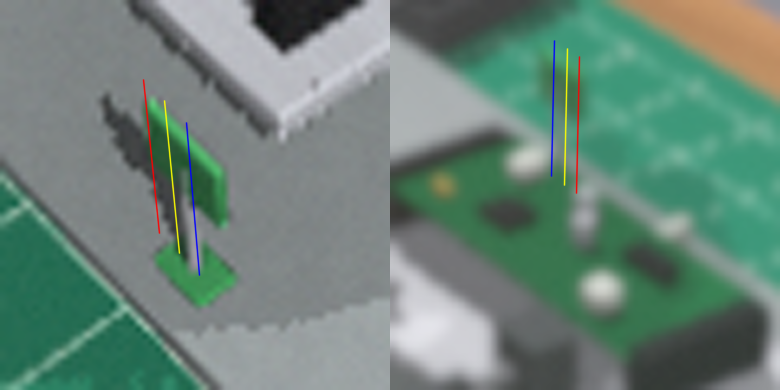

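Emit:
carry_out:
  series:
    - [0,0,15,0,0,0]
    - [0,0,20,0,0,0]
    - [0,0,20,0,0,0]
    - [0,10,10,0,0,0]
    - [0,20,0,0,0,0]
    - [0,30,0,0,0,0]
    - [1,30,0,0,0,0]
    - [1,30,0,0,0,0]
    - [1,30,0,0,0,0]
    - [2,30,0,0,0,0]
    - [2,30,0,0,0,0]
    - [2,30,-5,0,0,0]
    - [3,30,-6,0,0,0]
    - [3,30,-6,0,0,0]
    - [3,12,-6,0,0,0]
    - [4,6,-6,0,0,0]
    - [4,4,0,0,0,0]
    - [0,0,0,0,0,0]
    - [0,0,0,0,0,0]

```text
time: 7.87
position: [0.4319, -0.0145, 0.1485]
orientation: [[0.01, 1.0, -0.0], [1.0, -0.01, -0.0], [-0.0, -0.0, -1.0]]
force: [0.5, -0.5, -1.1]
finger_gap: 0.258
grasp_force: 30.0
```

Run:
```python
from h import *
import pickle
c,cs=pickle.load(open('c0.pkl','rb'))
u0,v0=230,255
im=cv2.resize(c['image'][v0:v0+50,u0:u0+50],None,fx=6.4,fy=6.4,interpolation=cv2.INTER_CUBIC)
for y,col in ((.008,(0,0,255)),(.014,(0,255,255)),(.020,(255,0,0))):
    q=[(proj(c,S2W(x,y,.048))-(u0,v0)+.5)*6.4 for x in (.125,.139)]
    cv2.line(im,*[tuple(int(t) for t in p) for p in q],col,1,cv2.LINE_AA)
o=get_obs();print(o['position'],o['force'],W2S(o['position']))
w=cam('wrist'); wi=w['image'].copy()
for k,z in (('bow_crest',.07),('wheel_mid',.07)):
    for m in mark_of('wrist',k)[:1]: print(k,m['p'],np.round(m['centre']),W2S(at_z(w,m['centre'],z)))
d=cam('scene'); print(shift(d,c,.015))
for m in mark_of('scene','needle')[:1]: print('needle',m['p'],W2S(at_z(d,m['centre'],.048)))
a=np.linspace(-.5,.5,41)
for y,col in ((.008,(0,0,255)),(.014,(0,255,255)),(.020,(255,0,0))):
    pts=[proj(w,S2W(-.13+.22*(1-np.cos(t)),y+.22*np.sin(t),.082)) for t in a]
    cv2.polylines(wi,[np.int32(pts)],False,col,1,cv2.LINE_AA)
cv2.imwrite('pics/nd.png',np.hstack([im,cv2.resize(wi,(427,320),interpolation=cv2.INTER_AREA)]))
```

```text
[ 0.43186108 -0.01450035  0.14851923] [ 0.54866849 -0.50498298 -1.07895142] [-0.19447415  0.01185836]
bow_crest 0.7 [426. 244.] [-0.12709488  0.02007912]
wheel_mid 0.97 [320. 257.] [-0.19423011  0.01167442]
(np.float32(-0.00012141466), np.float32(0.9860373))
needle 0.79 [0.14412146 0.0182417 ]
```

View pics/nd.png

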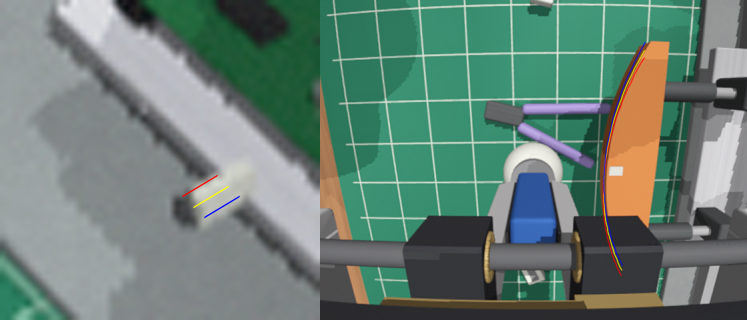

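Emit:
carry_out:
  series:
    - [8.5,0.8,0,0,0,0]
    - [8.5,0.8,0,0,0,0]
    - [8.5,0.8,0,0,0,0]
    - [8.5,0.4,0,0,0,0]
    - [4,0,0,0,0,0]
    - [4,0,0,0,0,0]
    - [4,0,0,0,0,0]
    - [4,0,0,0,0,0]
    - [4,0,0,0,0,0]
    - [4,0,0,0,0,0]
    - [4,0,0,0,0,0]
    - [4,0,0,0,0,0]

```text
time: 9.12
position: [0.4978, -0.0112, 0.1483]
orientation: [[0.01, 1.0, -0.001], [1.0, -0.01, 0.0], [0.0, -0.001, -1.0]]
force: [-3.1, -0.7, -2.3]
finger_gap: 0.258
grasp_force: 30.0
```

```bash
cat > look.py <<'E'
from h import *
import pickle,sys
Y0=.0155
c0=pickle.load(open('c0.pkl','rb'))[0]
try: L=pickle.load(open('log.pkl','rb'))
except: L=[]
for _ in range(2):
    o=get_obs(); d=cam('scene'); s,r=shift(d,c0,.015); w=W2S(o['position'])
    F=np.array(o['force'])-[.4,-.5,0]
    L.append((o['time'],s+Y0,w[1],w[0]))
    print('t%.3f car %.2f r%.3f | wheel y %.2f x %.2f bow~%.1f off %.2f | F %.1f %.1f | vy'%(o['time'],(s+Y0)*1e3,r,w[1]*1e3,w[0]*1e3,(w[0]+.158)*1e3,(w[1]-s-Y0)*1e3,F[0],F[1]))
pickle.dump(L,open('log.pkl','wb'))
E
python3 look.py
```

```text
t9.117 car 15.41 r0.956 | wheel y 15.87 x -128.56 bow~29.4 off 0.47 | F -3.5 -0.2 | vy
t9.167 car 15.41 r0.954 | wheel y 15.84 x -127.99 bow~30.0 off 0.43 | F -4.3 0.7 | vy
```

```bash
cat > plan.py <<'E'
import numpy as np,pickle,sys
from scipy.optimize import least_squares
L=pickle.load(open('log.pkl','rb')); (t1,x1,w1,_),(t2,x2,w2,xx)=L[-2:]
T0,T,A,B=9.22,4.0,.0155,.138
M=float(sys.argv[1]) if len(sys.argv)>1 else 3.6
Fb,fr,dr=4.0,.08,.08
N=12; ss=8; dt=1/12/ss
def ref(t):
    s=np.clip((t-T0)/T,0,1); return A+(B-A)*s**3*(10-15*s+6*s*s),(B-A)/T*30*s*s*(1-s)**2
def step(x,v,w,vw,dt):
    a=(Fb*(x-w)/.248-fr*np.tanh(v/.002)-.5*v+dr*np.tanh((vw-v)/.01))/M
    v=v+a*dt; return x+v*dt,v
def sim(x,v,w,dws):
    out=[]
    for d in dws:
        for _ in range(ss):
            w+=d/ss; x,v=step(x,v,w,d*12,dt)
        out.append((x,v,w))
    return np.array(out)
x,v,w=x2,(x2-x1)/(t2-t1),w2
for _ in range(8): x,v=step(x,v,w,0,.05/8)
tn=t2+.05
def cost(p):
    s=sim(x,v,w,p/1e3); t=tn+np.arange(1,N+1)/12; xr,vr=ref(t)
    e=np.r_[(s[:,0]-xr)*1e3*.7,(s[:,1]-vr)*1e3*.4,np.diff(p)*.25,p*.03,((s[:,0]-s[:,2])*1e3)*.08]
    e=np.r_[e,2*(s[-1,0]-xr[-1]+.45*(s[-1,1]-vr[-1]))*1e3]
    return e
r=least_squares(cost,np.zeros(N)+v*1e3/12,bounds=(-14,14))
s=sim(x,v,w,r.x/1e3)
print('now t%.2f x %.1f v %.1f off %.1f ref %s'%(tn,x*1e3,v*1e3,(w-x)*1e3,np.round(np.array(ref(tn))*1e3,1)))
print('dy rows',r.x.round(1)); print('pred x',(s[:,0]*1e3).round(1)); print('pred v',(s[:,1]*1e3).round(1)); print('off',((s[:,2]-s[:,0])*1e3).round(1)); print('bow %.1f'%((xx+.158-(w2-x2)**2/2/.248)*1e3))
E
python3 plan.py
```

```text
now t9.22 x 15.4 v -0.1 off 0.4 ref [15.5  0. ]
dy rows [-6.2 -4.7 -2.5  0.2  0.6  0.8  1.3  1.9  2.4  3.   3.6  4.1]
pred x [15.4 15.4 15.5 15.9 16.4 17.3 18.4 19.8 21.5 23.5 25.8 28.3]
pred v [-0.4  0.8  2.3  5.3  8.3 11.3 14.7 18.3 22.  25.5 28.7 31.3]
off [ -5.7 -10.5 -13.1 -13.2 -13.2 -13.2 -13.  -12.5 -11.8 -10.8  -9.5  -7.9]
bow 30.0
```

Emit:
carry_out:
  series:
    - [0,-6,0,0,0,0]
    - [0,-5,0,0,0,0]
    - [0,-2.5,0,0,0,0]
    - [0,0.2,0,0,0,0]
    - [0,0.6,0,0,0,0]
    - [0,0.8,0,0,0,0]

```text
time: 9.72
position: [0.4976, -0.0231, 0.1484]
orientation: [[0.01, 1.0, -0.0], [1.0, -0.01, -0.0], [-0.0, -0.0, -1.0]]
force: [-3.9, -0.0, -3.4]
finger_gap: 0.255
grasp_force: 30.0
```

```bash
python3 look.py; python3 plan.py
```

```text
t9.717 car 17.32 r0.949 | wheel y 3.93 x -128.64 bow~29.4 off -13.38 | F -4.3 0.5 | vy
t9.767 car 18.04 r0.950 | wheel y 4.16 x -128.62 bow~29.4 off -13.89 | F -3.9 1.3 | vy
now t9.82 x 18.8 v 15.5 off -14.6 ref [18.7 14.8]
dy rows [1.1 1.4 3.6 2.5 3.  3.5 3.9 4.3 4.7 5.1 5.6 5.9]
pred x [20.2 21.9 23.9 26.2 28.8 31.8 34.9 38.4 42.1 46.1 50.2 54.5]
pred v [18.3 21.3 26.2 29.4 32.8 36.4 39.8 43.  45.9 48.4 50.5 52.1]
off [-15.  -15.2 -13.7 -13.5 -13.1 -12.6 -11.8 -11.  -10.   -8.8  -7.3  -5.7]
bow 29.0
```

Emit:
carry_out:
  series:
    - [0,1.4,0,0,0,0]
    - [0,2,0,0,0,0]
    - [0,2.7,0,0,0,0]
    - [0,2.8,0,0,0,0]
    - [0,3,0,0,0,0]

```text
time: 10.23
position: [0.4977, -0.0108, 0.1484]
orientation: [[0.01, 1.0, -0.0], [1.0, -0.01, -0.0], [-0.0, -0.0, -1.0]]
force: [-3.9, -0.7, -3.9]
finger_gap: 0.256
grasp_force: 30.0
```

```bash
python3 look.py; python3 plan.py
```

```text
t10.233 car 29.33 r0.947 | wheel y 16.21 x -128.66 bow~29.3 off -13.12 | F -4.3 -0.2 | vy
t10.283 car 31.08 r0.948 | wheel y 16.62 x -128.65 bow~29.3 off -14.46 | F -4.2 0.6 | vy
now t10.33 x 32.9 v 36.0 off -16.2 ref [32.1 37.1]
dy rows [7.7 4.7 4.  4.5 4.9 5.2 5.4 5.6 5.8 6.  6.1 6.1]
pred x [36.1 39.6 43.4 47.3 51.4 55.7 60.1 64.7 69.4 74.1 78.8 83.6]
pred v [40.5 43.8 45.7 48.1 50.4 52.4 54.1 55.4 56.3 56.8 56.9 56.4]
off [-11.8 -10.7 -10.4  -9.8  -9.   -8.1  -7.1  -6.   -4.9  -3.6  -2.2  -0.8]
bow 28.9
```

Emit:
carry_out:
  series:
    - [0.1,7.2,0,0,0,0]
    - [0,5,0,0,0,0]
    - [0.1,4.2,0,0,0,0]
    - [0,4.6,0,0,0,0]
    - [0.1,5,0,0,0,0]

```text
time: 10.75
position: [0.498, 0.0153, 0.1485]
orientation: [[0.01, 1.0, 0.0], [1.0, -0.01, 0.0], [0.0, 0.0, -1.0]]
force: [-3.0, 0.4, -3.2]
finger_gap: 0.252
grasp_force: 30.0
```

```bash
python3 look.py; python3 plan.py
```

```text
t10.750 car 52.60 r0.946 | wheel y 42.39 x -128.61 bow~29.4 off -10.21 | F -3.4 0.9 | vy
t10.800 car 55.37 r0.944 | wheel y 43.04 x -128.61 bow~29.4 off -12.33 | F -2.8 0.1 | vy
now t10.85 x 58.1 v 55.7 off -15.1 ref [56.  53.6]
dy rows [14.   8.5  3.1  4.3  5.1  5.3  5.4  5.3  5.2  5.   4.5  3.7]
pred x [ 62.9  67.9  72.6  77.2  81.7  86.2  90.7  95.1  99.4 103.7 107.8 111.6]
pred v [58.6 59.1 55.8 54.  54.  53.9 53.5 52.8 51.7 50.2 48.1 44.7]
off [-5.9 -2.3 -3.9 -4.2 -3.6 -2.7 -1.8 -0.9 -0.   0.7  1.2  1. ]
bow 29.1
```

Emit:
carry_out:
  series:
    - [0.1,13,0,0,0,0]
    - [0.1,9,0,0,0,0]
    - [0.1,4,0,0,0,0]
    - [0,4.3,0,0,0,0]

```text
time: 11.18
position: [0.4984, 0.0455, 0.1485]
orientation: [[0.009, 1.0, 0.0], [1.0, -0.009, -0.0], [-0.0, 0.0, -1.0]]
force: [-4.1, -0.7, -3.0]
finger_gap: 0.257
grasp_force: 30.0
```

```bash
python3 look.py; python3 plan.py
```

```text
t11.183 car 78.52 r0.942 | wheel y 72.59 x -128.61 bow~29.4 off -5.93 | F -4.5 -0.2 | vy
t11.233 car 81.49 r0.940 | wheel y 72.99 x -128.64 bow~29.4 off -8.50 | F -3.7 1.5 | vy
now t11.28 x 84.4 v 59.0 off -11.5 ref [80.4 57.3]
dy rows [14.  12.4  3.2  0.7  3.9  4.3  4.2  4.   3.7  3.3  2.6  1.5]
pred x [ 89.5  94.4  99.1 103.2 107.1 110.8 114.3 117.7 120.9 123.9 126.6 129. ]
pred v [60.4 58.9 52.9 47.8 45.2 43.6 41.9 39.8 37.4 34.7 31.  26.4]
off [-2.5  5.   3.6  0.1  0.2  0.8  1.4  2.   2.5  2.8  2.7  1.8]
bow 29.2
```

Emit:
carry_out:
  series:
    - [0.1,14,0,0,0,0]
    - [0.1,13,0,0,0,0]
    - [0,4,0,0,0,0]
    - [0.1,2,0,0,0,0]
    - [0,4,0,0,0,0]

```text
time: 11.7
position: [0.4987, 0.0818, 0.1485]
orientation: [[0.01, 1.0, 0.0], [1.0, -0.01, -0.0], [-0.0, 0.0, -1.0]]
force: [-4.0, 0.4, -2.1]
finger_gap: 0.256
grasp_force: 30.0
```

```bash
python3 look.py; python3 plan.py
```

```text
t11.700 car 110.05 r0.932 | wheel y 108.86 x -128.64 bow~29.4 off -1.20 | F -4.4 0.9 | vy
t11.750 car 112.69 r0.928 | wheel y 109.40 x -128.65 bow~29.3 off -3.30 | F -4.2 0.9 | vy
now t11.80 x 115.3 v 51.2 off -5.9 ref [108.2  48.2]
dy rows [14.  14.   2.2 -2.  -2.8 -0.4  2.2  2.2  1.5  1.1  0.3 -0.9]
pred x [119.5 123.6 127.  129.7 131.9 133.6 135.1 136.5 137.7 138.7 139.4 139.8]
pred v [50.6 46.3 37.2 29.3 23.3 18.7 17.4 15.9 13.5 10.7  6.9  2.8]
off [ 3.8 13.8 12.6  7.9  2.9  0.8  1.5  2.3  2.6  2.7  2.2  1. ]
bow 29.3
```

Emit:
carry_out:
  series:
    - [0.2,14,0,0,0,0]
    - [0.1,14,0,0,0,0]
    - [0,4,0,0,0,0]
    - [0,-1,0,0,0,0]

```text
time: 12.13
position: [0.499, 0.1135, 0.1485]
orientation: [[0.009, 1.0, 0.0], [1.0, -0.009, 0.0], [0.0, 0.0, -1.0]]
force: [-4.3, 0.4, -1.1]
finger_gap: 0.254
grasp_force: 30.0
```

```bash
python3 look.py; python3 plan.py
```

```text
t12.133 car 132.78 r0.917 | wheel y 140.57 x -128.73 bow~29.3 off 7.79 | F -4.7 0.9 | vy
t12.183 car 134.93 r0.920 | wheel y 139.88 x -128.70 bow~29.3 off 4.95 | F -3.6 0.3 | vy
now t12.23 x 137.0 v 39.6 off 2.9 ref [125.7  31.7]
dy rows [ 2.2  1.7 14.  13.9 -0.5 -8.  -7.6 -0.6  0.5  1.9  3.1  3.2]
pred x [140.  142.7 145.1 147.1 148.1 148.2 147.7 147.1 146.5 145.9 145.2 144.4]
pred v [ 34.8  30.3  27.1  19.5   6.8  -2.7  -6.8  -7.7  -7.3  -7.4  -8.7 -11.4]
off [ 2.   1.  12.6 24.6 23.1 15.   7.9  7.9  9.1 11.6 15.4 19.4]
bow 29.3
```

Emit:
carry_out:
  series:
    - [0.2,15,0,0,0,0]
    - [0.1,13,0,0,0,0]
    - [0,2,0,0,0,0]

```text
time: 12.48
position: [0.4993, 0.1442, 0.1485]
orientation: [[0.009, 1.0, 0.0], [1.0, -0.009, 0.0], [0.0, 0.0, -1.0]]
force: [-3.4, 0.5, -1.2]
finger_gap: 0.253
grasp_force: 30.0
```

```bash
python3 look.py; sed -i 's/^T0,T,A,B=.*/T0,T,A,B=12.0,1.0,.138,float(sys.argv[2])/; s/x\*1e3\*\.7/x*1e3/; s/np.zeros(N)+v\*1e3\/12/np.zeros(N)/; s/\*\.08\])/*.15])/' plan.py; python3 plan.py 3.8 .142;python3 plan.py 3.8 .145
```

```text
t12.483 car 145.58 r0.912 | wheel y 171.27 x -128.74 bow~29.3 off 25.69 | F -3.8 1.0 | vy
t12.533 car 146.75 r0.913 | wheel y 171.01 x -128.77 bow~29.2 off 24.27 | F -4.6 1.4 | vy
now t12.58 x 147.7 v 16.2 off 23.3 ref [140.6   7.1]
dy rows [-2.4 -6.2 -7.2 -5.  -1.1 -0.2 -0.2 -0.3 -0.2 -0.3 -0.9 -1.6]
pred x [148.5 148.5 148.1 147.4 146.8 146.2 145.7 145.3 145.  144.8 144.5 144.2]
pred v [ 4.9 -3.  -6.6 -8.2 -8.  -6.3 -5.1 -4.1 -3.3 -2.8 -3.3 -3.9]
off [20.1 14.   7.2  2.9  2.4  2.8  3.1  3.2  3.3  3.3  2.6  1.3]
bow 28.0
now t12.58 x 147.7 v 16.2 off 23.3 ref [142.6  12.4]
dy rows [-8.1 -6.5 -3.8 -1.5 -0.8 -0.5 -0.4 -0.4 -0.3 -0.4 -0.8 -1.5]
pred x [148.6 148.7 148.5 148.2 147.9 147.5 147.2 147.  146.8 146.7 146.5 146.3]
pred v [ 6.  -0.7 -3.2 -4.2 -4.3 -3.8 -3.1 -2.5 -2.  -1.7 -2.  -2.3]
off [14.4  7.7  4.1  2.9  2.4  2.2  2.1  2.   1.8  1.6  1.  -0.3]
bow 28.0
```

Emit:
carry_out:
  series:
    - [0,-2.5,0,0,0,0]
    - [0,-6,0,0,0,0]
    - [0,-7,0,0,0,0]
    - [0,-5,0,0,0,0]

```text
time: 12.92
position: [0.4992, 0.1214, 0.1485]
orientation: [[0.01, 1.0, -0.0], [1.0, -0.01, -0.0], [-0.0, -0.0, -1.0]]
force: [-4.5, 0.2, -0.5]
finger_gap: 0.254
grasp_force: 30.0
```

```bash
python3 look.py; python3 plan.py 3.8 .142;python3 plan.py 3.8 .139
```

```text
t12.917 car 147.87 r0.909 | wheel y 148.41 x -128.55 bow~29.5 off 0.55 | F -4.9 0.7 | vy
t12.967 car 147.73 r0.908 | wheel y 147.88 x -128.52 bow~29.5 off 0.16 | F -3.8 0.1 | vy
now t13.02 x 147.6 v -1.8 off 0.3 ref [142.   0.]
dy rows [ 7.9 -1.2 -2.8 -2.6 -0.7 -0.3 -0.3 -0.3 -0.2 -0.3 -0.8 -1.5]
pred x [147.5 147.3 146.9 146.4 145.8 145.4 145.  144.7 144.4 144.2 144.  143.8]
pred v [-0.8 -3.7 -5.7 -6.9 -6.2 -5.  -4.1 -3.4 -2.7 -2.2 -2.6 -3.2]
off [8.2 7.2 4.8 2.8 2.6 2.8 2.8 2.8 2.8 2.8 2.2 1. ]
bow 29.5
now t13.02 x 147.6 v -1.8 off 0.3 ref [139.   0.]
dy rows [12.9  2.3 -5.6 -7.1 -4.1 -0.1  0.6 -0.1 -0.2 -0.3 -1.  -1.8]
pred x [147.5 147.3 146.7 145.9 145.  144.2 143.6 143.1 142.8 142.5 142.1 141.7]
pred v [ -1.7  -3.6  -8.1 -10.5 -11.3  -8.8  -6.3  -4.9  -4.   -3.5  -4.2  -4.9]
off [13.3 15.8 10.7  4.5  1.3  2.   3.2  3.6  3.8  3.8  3.2  1.8]
bow 29.5
```

Emit:
carry_out:
  series:
    - [0.1,11,0,0,0,0]
    - [0,3,0,0,0,0]
    - [0,-3,0,0,0,0]
    - [0,-6,0,0,0,0]
    - [-0.1,-4.5,0,0,0,0]

```text
time: 13.43
position: [0.4992, 0.1226, 0.1484]
orientation: [[0.009, 1.0, -0.0], [1.0, -0.009, -0.0], [-0.0, -0.0, -1.0]]
force: [-4.0, -0.1, -3.1]
finger_gap: 0.254
grasp_force: 30.0
```

```bash
python3 look.py; python3 plan.py 3.8 .1385;python3 plan.py 3.8 .141
```

```text
t13.433 car 146.83 r0.911 | wheel y 149.62 x -128.60 bow~29.4 off 2.79 | F -4.4 0.4 | vy
t13.483 car 146.54 r0.913 | wheel y 148.91 x -128.61 bow~29.4 off 2.37 | F -4.4 0.4 | vy
now t13.53 x 146.3 v -4.8 off 2.6 ref [138.5   0. ]
dy rows [-1.4 -1.4  5.6 -1.4 -2.  -1.4 -0.5 -0.1 -0.  -0.2 -0.9 -1.7]
pred x [145.9 145.4 145.1 144.8 144.3 143.7 143.1 142.6 142.3 142.  141.6 141.3]
pred v [-5.2 -5.2 -3.1 -5.  -6.5 -7.3 -6.4 -5.2 -4.  -3.4 -4.1 -4.9]
off [1.7 0.7 6.6 5.6 4.1 3.2 3.3 3.6 4.  4.1 3.6 2.2]
bow 29.4
now t13.53 x 146.3 v -4.8 off 2.6 ref [141.   0.]
dy rows [-1.1 -1.2 -1.2 -1.3 -1.2  3.6  2.4 -0.8 -0.7 -0.2 -0.7 -1.5]
pred x [145.9 145.5 145.  144.7 144.3 144.2 144.2 144.1 143.9 143.6 143.4 143.1]
pred v [-5.  -5.  -4.7 -4.3 -3.5 -0.7 -0.1 -2.1 -2.9 -2.6 -3.  -3.8]
off [ 1.9  1.2  0.4 -0.5 -1.3  2.5  4.8  4.1  3.6  3.6  3.1  1.9]
bow 29.4
```

Emit:
carry_out:
  series:
    - [0,7,0,0,0,0]
    - [0,1,0,0,0,0]
    - [0,-1,0,0,0,0]
    - [0,-2,0,0,0,0]
    - [0,-4,0,0,0,0]
    - [0,-3,0,0,0,0]

```text
time: 14.03
position: [0.4992, 0.1207, 0.1484]
orientation: [[0.01, 1.0, -0.0], [1.0, -0.01, -0.0], [-0.0, -0.0, -1.0]]
force: [-4.1, 0.4, -2.7]
finger_gap: 0.256
grasp_force: 30.0
```

```bash
python3 look.py; python3 plan.py 3.8 .139|head -3
```

```text
t14.033 car 145.04 r0.910 | wheel y 147.73 x -128.55 bow~29.4 off 2.69 | F -4.5 0.9 | vy
t14.083 car 144.85 r0.910 | wheel y 147.30 x -128.51 bow~29.5 off 2.45 | F -4.4 -0.0 | vy
now t14.13 x 144.7 v -3.0 off 2.6 ref [139.   0.]
dy rows [-1.2  4.5 -1.3 -1.8 -1.4 -0.6 -0.3 -0.3 -0.2 -0.3 -0.8 -1.6]
pred x [144.4 144.2 144.  143.6 143.1 142.6 142.2 141.9 141.6 141.4 141.2 140.9]
```

Emit:
carry_out:
  series:
    - [0.1,10,0,0,0,0]
    - [0,2,0,0,0,0]
    - [0,-1,0,0,0,0]
    - [0,-2,0,0,0,0]
    - [0,-5,0,0,0,0]
    - [-0.1,-7,0,0,0,0]
    - [0,-3,0,0,0,0]

```text
time: 14.72
position: [0.4992, 0.114, 0.1484]
orientation: [[0.01, 1.0, -0.0], [1.0, -0.01, -0.0], [-0.0, -0.0, -1.0]]
force: [-3.9, -0.4, -1.3]
finger_gap: 0.254
grasp_force: 30.0
```

```bash
python3 look.py
```

```text
t14.717 car 142.04 r0.912 | wheel y 141.03 x -128.48 bow~29.5 off -1.01 | F -4.3 0.1 | vy
t14.767 car 141.66 r0.914 | wheel y 140.85 x -128.45 bow~29.5 off -0.81 | F -3.9 0.2 | vy
```

Emit:
carry_out:
  series:
    - [0,0,0,0,0,0]
    - [0,0,0,0,0,0]
    - [0,0,0,0,0,0]
    - [0,0,0,0,0,0]
    - [0,0,0,0,0,0]

```text
time: 15.23
position: [0.4992, 0.1152, 0.1484]
orientation: [[0.01, 1.0, 0.0], [1.0, -0.01, 0.0], [0.0, 0.0, -1.0]]
force: [-4.1, -0.3, -2.5]
finger_gap: 0.256
grasp_force: 30.0
```

```bash
python3 look.py
python3 - <<'E'
from h import *
d=cam('scene')
cv2.imwrite('pics/end.png',cv2.resize(d['image'][240:400,190:410],None,fx=3.6,fy=3.6,interpolation=cv2.INTER_CUBIC))
for k,z in (('needle',.048),('bow_crest',.07),('green_flag',.01)):
    for m in mark_of('scene',k)[:2]: print(k,round(m['p'],2),np.round(m['centre'],1),W2S(at_z(d,m['centre'],z)).round(4))
E
```

```text
t15.233 car 141.52 r0.915 | wheel y 142.28 x -128.47 bow~29.5 off 0.76 | F -4.5 0.2 | vy
t15.283 car 141.51 r0.915 | wheel y 142.27 x -128.47 bow~29.5 off 0.76 | F -4.1 -0.3 | vy
needle 0.88 [297.3 328.1] [0.1453 0.1461]
bow_crest 0.85 [386.1 258.4] [-0.1021  0.1433]
green_flag 0.79 [291.1 340.3] [0.1566 0.1383]
```

View pics/end.png

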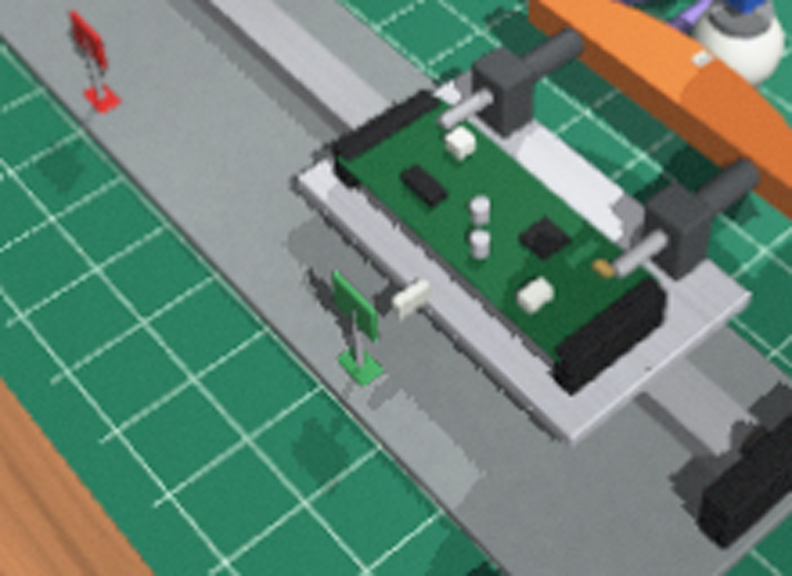

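Emit:
carry_out:
  series:
    - [0,-0.5,0,0,0,0]
    - [0,0,0,0,0,0]
    - [0,0,0,0,0,0]
    - [0,0,0,0,0,0]
    - [0,0,0,0,0,0]
    - [0,0,0,0,0,0]
    - [0,0,0,0,0,0]
    - [0,0,0,0,0,0]
    - [0,0,0,0,0,0]
    - [0,0,0,0,0,0]
    - [0,0,0,0,0,0]
    - [0,0,0,0,0,0]
    - [0,0,0,0,0,0]
    - [0,0,0,0,0,0]
    - [0,0,0,0,0,0]
    - [0,0,0,0,0,0]
    - [0,0,0,0,0,0]
    - [0,0,0,0,0,0]
    - [0,0,0,0,0,0]
    - [0,0,0,0,0,0]

```text
time: 17.2
position: [0.4992, 0.1146, 0.1484]
orientation: [[0.01, 1.0, -0.0], [1.0, -0.01, -0.0], [-0.0, -0.0, -1.0]]
force: [-4.7, 1.0, -2.2]
finger_gap: 0.254
grasp_force: 30.0
```

```bash
python3 look.py
```

```text
t17.200 car 141.56 r0.915 | wheel y 141.65 x -128.47 bow~29.5 off 0.09 | F -5.1 1.5 | vy
t17.250 car 141.56 r0.915 | wheel y 141.68 x -128.46 bow~29.5 off 0.11 | F -3.5 -0.1 | vy
```

Emit:
carry_out:
  series:
    - [0,0,0,0,0,0]
    - [0,0,0,0,0,0]
    - [0,0,0,0,0,0]
    - [0,0,0,0,0,0]
    - [0,0,0,0,0,0]
    - [0,0,0,0,0,0]
    - [0,0,0,0,0,0]
    - [0,0,0,0,0,0]
    - [0,0,0,0,0,0]
    - [0,0,0,0,0,0]
    - [0,0,0,0,0,0]
    - [0,0,0,0,0,0]
    - [0,0,0,0,0,0]
    - [0,0,0,0,0,0]
    - [0,0,0,0,0,0]
    - [0,0,0,0,0,0]
    - [0,0,0,0,0,0]
    - [0,0,0,0,0,0]
    - [0,0,0,0,0,0]
    - [0,0,0,0,0,0]

```text
time: 18.97
position: [0.4992, 0.1146, 0.1485]
orientation: [[0.01, 1.0, 0.0], [1.0, -0.01, -0.0], [-0.0, 0.0, -1.0]]
force: [-4.8, 0.9, -2.6]
finger_gap: 0.254
grasp_force: 30.0
```

```bash
python3 look.py
```

```text
t18.967 car 141.56 r0.915 | wheel y 141.66 x -128.45 bow~29.6 off 0.10 | F -5.2 1.4 | vy
t19.017 car 141.56 r0.915 | wheel y 141.64 x -128.46 bow~29.5 off 0.08 | F -4.0 1.1 | vy
```

Emit:
carry_out:
  series:
    - [0,0,0,0,0,0]
    - [0,0,0,0,0,0]
    - [0,0,0,0,0,0]
    - [0,0,0,0,0,0]
    - [0,0,0,0,0,0]
    - [0,0,0,0,0,0]
    - [0,0,0,0,0,0]
    - [0,0,0,0,0,0]
    - [0,0,0,0,0,0]
    - [0,0,0,0,0,0]

```text
time: 19.9
position: [0.4992, 0.1146, 0.1485]
orientation: [[0.01, 1.0, 0.0], [1.0, -0.01, 0.0], [0.0, 0.0, -1.0]]
force: [-4.7, 0.9, -2.1]
finger_gap: 0.254
grasp_force: 30.0
```

```bash
python3 look.py
```

```text
t19.900 car 141.56 r0.915 | wheel y 141.65 x -128.45 bow~29.5 off 0.09 | F -5.1 1.4 | vy
t19.950 car 141.56 r0.915 | wheel y 141.65 x -128.47 bow~29.5 off 0.09 | F -4.4 0.2 | vy
```

Held still for over 4.5 s. Ease back straight along station −x.

Emit:
carry_out:
  series:
    - [-2,0,0,0,0,0]
    - [-3,0,0,0,0,0]
    - [-3,0,0,0,0,0]
    - [-3,0,0,0,0,0]
    - [-3,0.1,0,0,0,0]
    - [-3,0,0,0,0,0]
    - [-3,0.1,0,0,0,0]
    - [-3,0,0,0,0,0]
    - [-3,0.1,0,0,0,0]
    - [-3,0,0,0,0,0]
    - [-3,0,0,0,0,0]
    - [-4,0,0,0,0,0]
    - [-6,0,0,0,0,0]
    - [-8,0,0,0,0,0]
    - [-10,0,0,0,0,0]
    - [-10,0,0,0,0,0]
    - [-8,0,0,0,0,0]
    - [-4,0,0,0,0,0]
    - [0,0,0,0,0,0]
    - [0,0,0,0,0,0]

```text
time: 21.67
position: [0.4173, 0.115, 0.1487]
orientation: [[0.01, 1.0, 0.001], [1.0, -0.01, 0.0], [0.0, 0.001, -1.0]]
force: [0.4, 0.4, -2.1]
finger_gap: 0.25
grasp_force: 30.0
```

```bash
python3 look.py
python3 - <<'E'
from h import *
d=cam('scene')
for k,z in (('needle',.048),('bow_crest',.07),('green_flag',.01)):
    for m in mark_of('scene',k)[:2]: print(k,round(m['p'],2),W2S(at_z(d,m['centre'],z)).round(4))
cv2.imwrite('pics/fin.png',d['image'])
E
```

```text
t21.667 car 141.41 r0.938 | wheel y 141.15 x -210.36 bow~-52.4 off -0.26 | F 0.0 0.9 | vy
t21.717 car 141.42 r0.938 | wheel y 141.13 x -210.15 bow~-52.1 off -0.30 | F -0.7 0.5 | vy
needle 0.87 [0.1441 0.1497]
bow_crest 0.98 [-0.1293  0.1416]
green_flag 0.56 [0.1579 0.1378]
green_flag 0.56 [-0.182   0.1016]
```

View pics/fin.png

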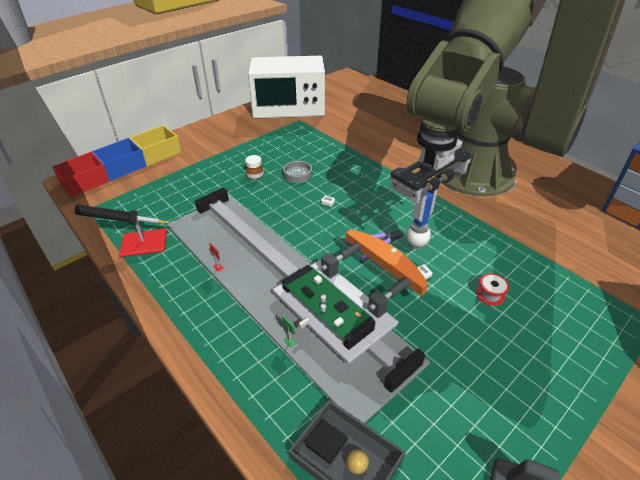

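```bash
python3 -c "from station import *; print(sign_off())"
```

```text
the job is handed in; nothing more can be done
None
```

The job is handed in at about 22 s: the carriage stopped at the green flag, with the needle about 4 mm past it by tracking (up to 12 mm by the network's needle mark; 15 mm allowed). It overshot by up to 10 mm and was rolled back. Bow readings were about 29 mm from full press to the end of the hold. The hold lasted over 4.5 s. The bow then sprang out, the carriage stayed, and the roller is upright in the gripper, clear of everything.

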